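# Load the red stone core into the surface scanner

## Robot

A 6-joint arm with a two-finger parallel gripper is mounted at the origin on the work surface. World frame = base frame: x ahead of the robot, y to its left, z up, the work surface at z = 0. Lengths are in m, angles in rad, forces in N, time in s.
With the tool pointing down it reaches from about 0.375 to 0.975 m from the base axis. Payload 3.8 kg.
Tool frame: the origin (TCP) lies at the centre of the arm's flange, where the gripper is bolted on; the fingertips stand 173 mm ahead of it and the grasp point (between the pads) lies 155 mm ahead of it (bot.tip_reach is the distance from the TCP to the fingertips, in m); z points along the fingers, y is the line along which they close (so a half turn about z gives the same grasp; the last joint's range is limited). The gripper opens to 85 mm and grips with 20 to 120 N. Pads are 22 mm wide; open, the fingers measure 114 mm over their backs; the gripper's body (76 mm by 85 mm) begins 54 mm behind the grasp point. The pads swing forward as they close: fully open they stand 13 mm farther back than shut.
Start: joints at [-1.215, 0.264, 1.604, -0, 1.274, -0.037], TCP at [0.258, -0.624, 0.405] pointing down, gripper open.
Joint ranges: [-2.63, 2.63], [-0.94, 2.18], [0.31, 2.57], [-1.31, 4.45], [0, 2.66], [-2.55, 2.55]. Speed limits (rad/s): [2.57, 2.57, 3.14, 3.14, 3.14, 3.14].

## Interface

Orientations are given as a rotation vector (axis times angle).
In Python, from workcell import bot gives the robot as it stands.
- The arm moves only by the tool drive_tool, never from a script. Its arguments are lists of equal length, an entry for each row: "claw": the finger opening in mm, from 0 to 85.4; "slide": the shift along the world's x, y, z each as a share of 0.5 m, from -1 to 1, a list of three; "yaw": the turn about the world's z as a share of 180 degrees, from -1 to 1. A call has 1 to 8 rows; each row is the pose to reach, as a shift and turn from the pose commanded when the call began, turning the shorter way round; what a row does not reach only later rows make up. A row lasts 1/12 s, in which the tool goes at most 41.7 mm and 7.16 degrees, less where a joint would pass 70% of its speed; a pose out of reach is approached as far as the arm can. A call with a number of a shift or a turn outside -1 to 1 is refused whole. A call with a gripper value outside its range is refused whole. The fingers move at their own pace and stop on an object; "newtons" is the grip in N (left out, the last holds). Time passes only in rows, so rows that repeat a pose let the fingers close. It gives the time, the measured TCP pose, the force, the opening and the grip force at its end, in the units of the state.
- bot.read_state(): the state, without advancing time (a new reading comes with each control period).
- bot.read_camera(name): name is "scene" or "top" or "wrist"; returns a dict with "color" (400x640x3 uint8, red, green, blue), "depth" (400x640 float32, m along the optical axis (not along the pixel's ray), 0 where there is no reading), "mtx" (3x3 intrinsics, pixels), "eye" and "rotation" of the camera in the world. Camera axes: x right, y up, looking along -z (the intrinsics and any distortion apply to the point x, -y, -z); pixel columns grow to the right and rows downward; lengths in m; the calibration is good to about 2 mm. The wrist camera is an equidistant fisheye: a pixel r from the principal point sees the ray r / f radians off the axis. A picture is of the moment at which its call begins.
- bot.finish_job(): hands the job in; it is judged then, once.
The state is a dict: "time": time; "q": joint angles; "joint_vel": joint speeds; "joint_torque": joint torques, N m; "tool_pos": TCP position; "tcp_rot": TCP orientation; "wrist_force": force on the tool from outside, world axes, zero at the start; "torque": the same for the moment, N m; "width": opening from 0.0 (shut) to 1.0 (fully open); "grip_force": force on a finger pad.
Only numpy, scipy, OpenCV 4.12 (cv2) and the standard library are available. Lean on these libraries where they do the work, as an engineer would, in place of code of your own. Each camera call takes 0.05 s, during which the arm holds its last target. There are 200 camera calls.

## Task

Slide the scanner's stage all the way out (it has a yellow knob), lift the red stone core out of the blue bin and stand it gently, without dropping it, so that it is wholly on the stage's white spot; then push the stage fully home under the bridge with the core still standing on the spot. Leave the white and the grey core standing in the bin, and do not knock over the two amber bottles.

Things in the scene. Friction and masses are not known exactly. Their poses are not given: they have to be found in the camera images.
- scanner: Fixed surface scanner. Origin on the table under the centre of its bridge, z up. The stage slides out along its own -y. Steel base plate 12 mm thick, x -135 to 135, y -240 to 120 mm. Bridge: four black legs (about x +-110, y +-58 mm), dark top plate 260 x 100 mm (x by y), its top 188 mm high, the sensor under it 152 mm above the table.
- stage (a joint): Stage travel in m: 0 = fully home under the bridge (end stop), 0.16 = all the way out (end stop). A stiff slide (about 4 N) that stays where it is left. It starts home or a little out.
- stage_spot (a point): Centre of the white round spot (80 mm across) on top of the stage, a black plate 130 x 120 mm (x by y) whose top is 50 mm above the table. The point lies on the top surface; its axes are those of the scanner.
- stage_knob (a point): Middle of the yellow upright knob, 28 mm in diameter and 32 mm tall, from 60 to 92 mm above the table; the point is 78 mm above the table. It stands on an arm, 110 mm from the spot's centre along the scanner's -y, and moves with the stage. Its axes are those of the scanner.
- bin: Fixed blue plastic open bin, outside 190 x 310 x 65 mm (x, y, z), walls and floor 5 mm. Origin at the centre of its underside, on the table. Three stone cores stand in it in a row along its y, in any order, about 90 mm apart.
- red_core: Red-brown stone core, an upright cylinder 50 mm in diameter and 80 mm tall, about 0.35 kg. Origin at the centre of its lower end, z along its axis, up.
- white_core: White marble core, same size and frame as the red one. Stays in the bin.
- grey_core: Dark grey stone core, same size and frame as the red one. Stays in the bin.
- bottle_a: Amber glass bottle with black cap, 68 mm in diameter, 130 mm tall, standing on the table. Origin at the centre of its underside, z up.
- bottle_b: Amber glass jar with white cap, 60 mm in diameter, 110 mm tall, standing on the table. Origin at the centre of its underside, z up.
There are look-alikes about, which are no part of the job. Of the things that look like the red_core, the middle-sized one is meant.

How it is judged:
On the way, in this order (a step that is already met when the one before it is completed fails the run):
1. The stage is pulled all the way out (beyond 145 of 160 mm) (value of joint stage above 0.145 m), for 0.1 s.
2. With the stage still out (beyond 130 mm), the red core stands released on the white spot, within 18 mm of its centre (value of joint stage above 0.13 m and horizontal distance between red_core and stage_spot below 0.018 m and z of red_core in the frame of stage_spot between -0.005 and 0.005 m and angle between red_core's own z axis and vertical below 0.1 rad and contact force between the fingers and red_core below 0.1 N), for 0.2 s.
At the end, for the whole second after the job is handed in: The stage is home (within 8 mm of its stop) and the red core stands on it, released, at rest and upright (within 0.1 rad), its centre within 18 mm of the spot's centre; the white and grey cores stand in the bin (within 0.15 rad of upright) and both amber bottles stand (within 0.2 rad) (value of joint stage below 0.008 m and linear speed of red_core below 0.02 m/s and horizontal distance between red_core and stage_spot below 0.018 m and z of red_core in the frame of stage_spot between -0.005 and 0.005 m and angle between red_core's own z axis and vertical below 0.1 rad and contact force between the fingers and red_core below 0.1 N and z of each of white_core, grey_core in the frame of bin below 0.02 m and angle between each of white_core, grey_core's own z axis and vertical below 0.15 rad and x of white_core in the frame of bin between -0.095 and 0.095 m and y of white_core in the frame of bin between -0.155 and 0.155 m and x of grey_core in the frame of bin between -0.095 and 0.095 m and y of grey_core in the frame of bin between -0.155 and 0.155 m and angle between each of bottle_a, bottle_b's own z axis and vertical below 0.2 rad); the robot touches nothing.
It fails at once if The red core is dropped or flung: moving faster than 0.5 m/s while the fingers do not hold it (contact force between the fingers and red_core below 0.1 N and linear speed of red_core above 0.5 m/s).
It fails at once if The white or the grey core is lifted out of the bin (its foot more than 50 mm above the table) or knocked over (z of any of white_core, grey_core in the frame of bin above 0.05 m or angle between any of white_core, grey_core's own z axis and vertical above 0.6 rad).
It fails at once if An amber bottle is knocked over (angle between any of bottle_a, bottle_b's own z axis and vertical above 0.6 rad).
It also fails if it takes over 69 s, if anything falls off the work surface, if the arm or the gripper's body presses on something with over 40 N, if the wrist force passes 120 N, or if a joint passes its speed limit or range.

## Working session

There is one attempt and no reset: what is moved stays moved. The work goes in short steps, Python scripts to look and compute and a tool call to move; the robot and the scene stay as the last step left them, time stands still between calls to the robot, and variables do not carry over. Pictures are saved under pics/ and viewed, at most 10 in all, crops included, and the job is handed in when it is done.

Besides the shell and the picture viewer there is one more tool, called after "Emit:" by a JSON object that holds its "api" and its "payload". drive_tool: Moves the arm, as the interface text tells. Shift numbers are shares of 0.5 m and turn numbers shares of 180 degrees, none past 1 either way. Its arguments: {"type":"object","properties":{"claw":{"type":"array","items":{"type":"number"}},"slide":{"type":"array","items":{"type":"array","items":{"type":"number"}}},"yaw":{"type":"array","items":{"type":"number"}},"newtons":{"type":"number"}},"required":["claw","slide","yaw"]}

```bash
ls; mkdir -p pics
cat > h.py <<'E'
import numpy as np, cv2
from workcell import bot
def cam(n):
    c=bot.read_camera(n); return c
def points(c):
    K=c["mtx"]; d=c["depth"]; h,w=d.shape
    u,v=np.meshgrid(np.arange(w),np.arange(h))
    p=np.stack([(u-K[0,2])/K[0,0]*d,-(v-K[1,2])/K[1,1]*d,-d],-1)
    return p@np.array(c["rotation"]).T+np.array(c["eye"])
E
python3 - <<'E'
from h import *
for n in ("scene","top"):
    c=cam(n); np.savez(f"pics/{n}0.npz",**c); cv2.imwrite(f"pics/{n}0.png",c["color"][...,::-1]); print(n,c["eye"],c["mtx"].tolist(),np.round(c["rotation"],3).tolist(),c.keys())
print(bot.read_state())
E
```

```text
pics
scene [ 1.24750481 -0.27753714  0.61294089] [[399.8952466690911, 0.0, 322.87909125543416], [0.0, 399.8952466690911, 196.90798286044026], [0.0, 0.0, 1.0]] [0.812, 0.484, 1.013] dict_keys(['color', 'depth', 'mtx', 'eye', 'rotation'])
top [0.51252249 0.05870809 1.11602936] [[406.41959056178797, 0.0, 325.7845069333591], [0.0, 406.41959056178797, 196.71008690036106], [0.0, 0.0, 1.0]] [0.065, -0.101, -1.577] dict_keys(['color', 'depth', 'mtx', 'eye', 'rotation'])
{'time': 0.1, 'q': array([-1.21490731e+00,  2.64691887e-01,  1.60527134e+00, -3.34150984e-06,
        1.27370412e+00, -3.69099025e-02]), 'joint_vel': array([-0.00046953, -0.00322957, -0.00208986, -0.0022317 ,  0.00083978,
        0.00138484]), 'joint_torque': array([ 1.42330588e-03, -5.16707969e+01, -3.68589449e+01,  2.24707838e-05,
        6.24717999e-03,  3.23274207e-06]), 'tool_pos': array([ 0.2582541 , -0.62329754,  0.40345836]), 'tcp_rot': array([-3.07918841e+00, -6.12650019e-01,  5.22175705e-04]), 'wrist_force': array([-0.53358321,  0.94607789, -0.23251509]), 'torque': array([-0.03244551, -0.00230815, -0.02033505]), 'grip_force': 0.0, 'width': 1.003642154863559}
```

```bash
sed -i 's/@np.array(c\["rotation"\]).T/@cv2.Rodrigues(np.array(c["rotation"]))[0].T/' h.py
```

```text
(no output)
```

View pics/scene0.png

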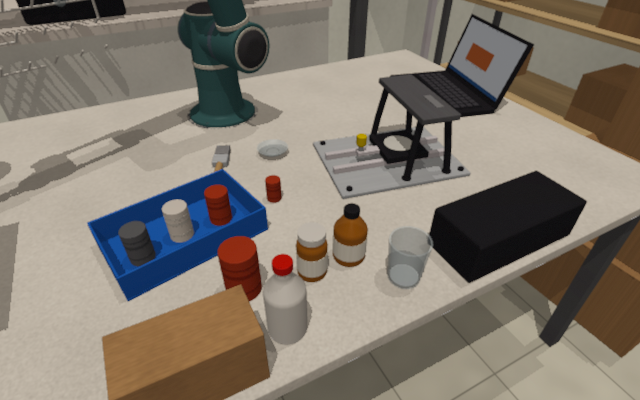

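View pics/top0.png

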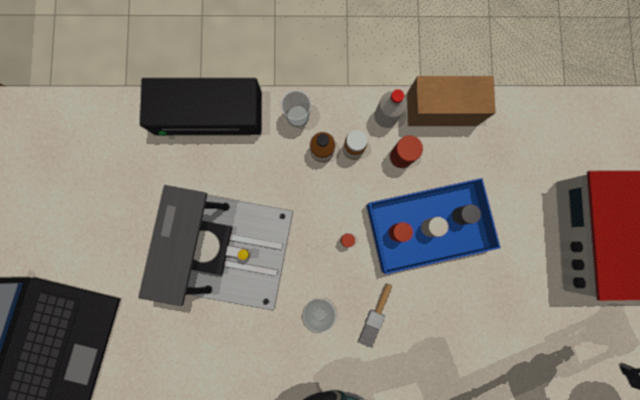

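The scene view shows the grey, white and red cores in the blue bin (red at 218,205) and the knob at (362,141). In the top view the red core is at (402,232), the knob at (243,255) and the white spot, partly under the bridge, at (207,246). The larger and smaller red look-alikes stand outside the bin.

```bash
cat >> h.py <<'E'
def load(n):
    z=np.load(n); return {k:z[k] for k in z}
def blob(m,c,win=None):
    m=m.astype(np.uint8)
    if win is not None:
        k=np.zeros_like(m); k[win[1]:win[3],win[0]:win[2]]=1; m=m*k
    n,l,s,ce=cv2.connectedComponentsWithStats(m)
    i=1+np.argmax(s[1:,4]); return l==i
def ray(c,u,v,z):
    K=c["mtx"]; R=cv2.Rodrigues(np.array(c["rotation"]))[0]
    d=R@np.array([(u-K[0,2])/K[0,0],-(v-K[1,2])/K[1,1],-1]); e=np.array(c["eye"]); return e+d*(z-e[2])/d[2]
def circ(xy):
    A=np.c_[2*xy,np.ones(len(xy))]; s=np.linalg.lstsq(A,(xy**2).sum(1),rcond=None)[0]
    return s[:2],np.sqrt(s[2]+s[:2]@s[:2])
def top_of(c,win,zlo,zhi,color=None):
    "centre of points in a height band inside a window"
    P=points(c); m=(P[...,2]>zlo)&(P[...,2]<zhi)&(c["depth"]>0)
    if color is not None: m&=color
    b=blob(m,c,win); p=P[b]; (x,y),r=cv2.minEnclosingCircle(p[:,:2].astype(np.float32))
    return np.r_[np.median(p,0),x,y,r,b.sum()]
E
python3 - <<'E'
from h import *
np.set_printoptions(precision=4,suppress=True)
c=load("pics/top0.npz"); s=load("pics/scene0.npz")
P=points(c); hsv=cv2.cvtColor(c["color"],cv2.COLOR_RGB2HSV)
H,S,V=[hsv[...,i].astype(int) for i in range(3)]
for n,w,a,b in [("red",(385,215,420,250),.075,.1),("white",(420,210,453,245),.075,.1),("grey",(453,198,485,232),.075,.1),("bigred",(385,130,428,172),.05,.2),("small",(335,230,360,255),.02,.2),("bota",(305,128,338,165),.1,.15),("botb",(340,125,370,162),.09,.13),("knob",(232,244,254,266),.082,.1),("bottleC",(370,85,410,130),.1,.25),("glassdish",(300,295,340,335),.005,.1),("base",(130,180,300,312),.006,.02),("bridge",(130,180,225,312),.17,.2)]:
    try: print(n,top_of(c,w,a,b))
    except Exception as e: print(n,e)
# knob by colour
yel=(H>20)&(H<35)&(S>150)&(V>100); b=blob(yel,c,(225,240,260,270)); v,u=np.where(b);print("knob px",u.mean(),v.mean(),b.sum(),ray(c,u.mean(),v.mean(),.092))
# bin rim
P2=P; m=(P[...,2]>.055)&(P[...,2]<.072)&(H>100)&(H<125)&(S>120); m[:, :350]=0
p=P[m]; print("bin",cv2.minAreaRect(p[:,:2].astype(np.float32)))
m=(P[...,2]>.006)&(P[...,2]<.018);b=blob(m,c,(130,180,300,312)); print("base",cv2.minAreaRect(P[b][:,:2].astype(np.float32)))
m=(P[...,2]>.178)&(P[...,2]<.198);b=blob(m,c,(130,180,225,312)); print("bridge",cv2.minAreaRect(P[b][:,:2].astype(np.float32)))
m=(S<60)&(V>150)&(P[...,2]>.04)&(P[...,2]<.06); b=blob(m,c,(190,225,222,268)); print("spot",P[b].min(0),P[b].max(0),circ(P[b][:,:2]))
# stage plate black
m=(V<60)&(P[...,2]>.042)&(P[...,2]<.058); b=blob(m,c,(180,205,240,285)); print("plate",cv2.minAreaRect(P[b][:,:2].astype(np.float32)),P[b].mean(0))
# scene cross-check
P=points(s); hs=cv2.cvtColor(s["color"],cv2.COLOR_RGB2HSV).astype(int)
m=(hs[...,0]>20)&(hs[...,0]<35)&(hs[...,1]>150)&(hs[...,2]>100);b=blob(m,s,(350,130,375,155));print("knob scene",np.median(P[b],0),P[b].min(0),P[b].max(0))
print("red scene",top_of(s,(200,180,235,228),.075,.1))
E
```

```text
red [  0.5332  -0.1593   0.0835   0.5322  -0.1603   0.0253 304.    ]
white [  0.5452  -0.2492   0.0835   0.5451  -0.2503   0.0254 308.    ]
grey [  0.5777  -0.3349   0.0834   0.5773  -0.3365   0.0259 303.    ]
bigred [  0.7397  -0.1732   0.1069   0.7431  -0.1776   0.0344 678.    ]
small [  0.5119  -0.0202   0.0572   0.5127  -0.0216   0.0182 161.    ]
bota [  0.7565   0.0437   0.1268   0.7589   0.0425   0.0222 201.    ]
botb [  0.7638  -0.0426   0.1088   0.7651  -0.0433   0.0269 349.    ]
knob [  0.4794   0.2445   0.0895   0.4797   0.2446   0.0139 100.    ]
bottleC [  0.85    -0.1322   0.1233   0.8591  -0.1378   0.0345 591.    ]
glassdish [  0.3139   0.0538   0.0123   0.3162   0.0537   0.0444 800.    ]
base [   0.4705    0.2392    0.0112    0.4844    0.2659    0.1775 6166.    ]
bridge [   0.5038    0.3831    0.1873    0.5062    0.3836    0.1372 5282.    ]
knob px 242.95555555555555 254.2 90 [0.479 0.242 0.092]
bin ((0.548063337802887, -0.24646200239658356), (0.18678340315818787, 0.30915865302085876), 11.892160415649414)
base ((0.48372143507003784, 0.2661108076572418), (0.23722001910209656, 0.2700367271900177), 79.02442932128906)
bridge ((0.5064045786857605, 0.3850456476211548), (0.10195284336805344, 0.26002052426338196), 79.18310546875)
spot [0.4636 0.3144 0.0445] [0.5357 0.3604 0.0553] (array([0.4982, 0.3412]), np.float64(0.02242121425454652))
plate ((0.4962601959705353, 0.3324774503707886), (0.07983893156051636, 0.12975439429283142), 78.7093734741211) [0.4934 0.3238 0.049 ]
knob scene [0.4879 0.2386 0.083 ] [0.4731 0.2293 0.0643] [0.4936 0.2529 0.093 ]
red scene [  0.5378  -0.1631   0.085    0.5314  -0.162    0.0266 328.    ]
```

Emit:
{"api": "drive_tool", "payload": {"claw": [85,85,85,85,85,85,85,85], "slide": [[0.148,0.58,0],[0.148,0.58,0],[0.148,0.58,0],[0.148,0.58,0],[0.148,0.58,0],[0.148,0.58,0],[0.148,0.58,0],[0.148,0.58,0]], "yaw": [0.105,0.105,0.105,0.105,0.105,0.105,0.105,0.105], "newtons": 50}}

```text
time: 0.77
tool_pos: [0.3326, -0.3287, 0.4038]
tcp_rot: [-2.933, -1.114, -0.002]
wrist_force: [0.2, -0.8, 0.1]
width: 0.996
grip_force: 0.0
```

Emit:
{"api": "drive_tool", "payload": {"claw": [85,85,85,85,85,85,85,85], "slide": [[0.148,0.58,0],[0.148,0.58,0],[0.148,0.58,0],[0.148,0.58,0],[0.148,0.58,0],[0.148,0.58,0],[0.148,0.58,0],[0.148,0.58,0]], "yaw": [0.105,0.105,0.105,0.105,0.105,0.105,0.105,0.105]}}

```text
time: 1.43
tool_pos: [0.4069, -0.0391, 0.4047]
tcp_rot: [-2.711, -1.584, -0.003]
wrist_force: [-0.4, 0.1, -0.3]
width: 0.994
grip_force: 0.0
```

Emit:
{"api": "drive_tool", "payload": {"claw": [60,60,60,60,60,60,60,60], "slide": [[0.148,0.576,-0.12],[0.148,0.576,-0.12],[0.148,0.576,-0.12],[0.148,0.576,-0.12],[0.148,0.576,-0.12],[0.148,0.576,-0.12],[0.148,0.576,-0.12],[0.148,0.576,-0.12]], "yaw": [0.105,0.105,0.105,0.105,0.105,0.105,0.105,0.105]}}

```text
time: 2.1
tool_pos: [0.4813, 0.2481, 0.343]
tcp_rot: [-2.417, -2.005, -0.0]
wrist_force: [-0.3, -0.1, 0.6]
width: 0.7
grip_force: 0.0
```

Emit:
{"api": "drive_tool", "payload": {"claw": [60,60,60,60,60,60,60], "slide": [[0,0,-0.05],[0,0,-0.1],[0,0,-0.15],[0,0,-0.19],[0,0,-0.21],[0,0,-0.21],[0,0,-0.21]], "yaw": [0,0,0,0,0,0,0]}}

```text
time: 2.68
tool_pos: [0.4806, 0.2438, 0.2395]
tcp_rot: [-2.421, -2.002, 0.002]
wrist_force: [0.9, -0.4, 0.3]
width: 0.703
grip_force: 0.0
```

Emit:
{"api": "drive_tool", "payload": {"claw": [15,15,15,15,15,15,15,15], "slide": [[0,0,0],[0,0,0],[0,0,0],[0,0,0],[0,0,0],[0,0,0],[0,0,0],[0,0,0]], "yaw": [0,0,0,0,0,0,0,0]}}

```text
time: 3.35
tool_pos: [0.4797, 0.245, 0.2418]
tcp_rot: [-2.419, -2.001, 0.001]
wrist_force: [-7.2, 1.3, 8.8]
width: 0.304
grip_force: 49.1
```

Emit:
{"api": "drive_tool", "payload": {"claw": [15,15,15,15,15,15,15,15], "slide": [[-0.004,-0.02,0],[-0.01,-0.052,0],[-0.017,-0.088,0],[-0.024,-0.125,0],[-0.031,-0.162,0],[-0.037,-0.195,0],[-0.043,-0.226,0],[-0.0465,-0.243,0]], "yaw": [0,0,0,0,0,0,0,0]}}

```text
time: 4.02
tool_pos: [0.4562, 0.123, 0.2417]
tcp_rot: [-2.42, -1.999, -0.001]
wrist_force: [-7.2, 6.3, 9.8]
width: 0.303
grip_force: 50.5
```

Emit:
{"api": "drive_tool", "payload": {"claw": [15,15,15,15,15], "slide": [[-0.001,-0.005,0],[-0.002,-0.01,0],[-0.002,-0.012,0],[-0.002,-0.012,0],[-0.002,-0.012,0]], "yaw": [0,0,0,0,0]}}

```text
time: 4.43
tool_pos: [0.4556, 0.1192, 0.2418]
tcp_rot: [-2.419, -1.996, -0.005]
wrist_force: [-6.9, 13.5, 8.8]
width: 0.302
grip_force: 50.4
```

Emit:
{"api": "drive_tool", "payload": {"claw": [60,60,60,60], "slide": [[0,0,0],[0,0,0],[0,0,0],[0,0,0]], "yaw": [0,0,0,0]}}

```text
time: 4.77
tool_pos: [0.4565, 0.1168, 0.2402]
tcp_rot: [2.42, 2.002, 0.001]
wrist_force: [0.3, -0.7, 0.2]
width: 0.705
grip_force: 0.0
```

Emit:
{"api": "drive_tool", "payload": {"claw": [60,60,60,85,85,85,85,85], "slide": [[0,0,0.08],[0,0,0.16],[0,0,0.24],[0,-0.08,0.28],[0.06,-0.16,0.28],[0.08,-0.24,0.28],[0.1,-0.32,0.28],[0.15,-0.4,0.28]], "yaw": [0,0,0,0.03,0.06,0.1,0.126,0.126]}}

```text
time: 5.43
tool_pos: [0.5217, -0.0686, 0.3803]
tcp_rot: [1.974, 2.443, -0.0]
wrist_force: [0.3, 0.1, 0.5]
width: 0.997
grip_force: 0.0
```

Run:
```python
from h import *
np.set_printoptions(precision=4,suppress=True)
c=cam("top"); np.savez("pics/top1.npz",**c); cv2.imwrite("pics/top1.png",c["color"][...,::-1])
s=cam("scene"); np.savez("pics/scene1.npz",**s)
P=points(c); hsv=cv2.cvtColor(c["color"],cv2.COLOR_RGB2HSV).astype(int); H,S,V=[hsv[...,i] for i in range(3)]
print("knob",top_of(c,(240,230,320,290),.082,.1))
m=(S<70)&(V>150)&(P[...,2]>.04)&(P[...,2]<.06); b=blob(m,c,(220,215,290,290)); print("spot",b.sum(),P[b].mean(0),cv2.minEnclosingCircle(P[b][:,:2].astype(np.float32)))
v,u=np.where(b); print(ray(c,u.mean(),v.mean(),.05))
print("red",top_of(c,(380,205,430,260),.075,.1,(H<12)|(H>170)))
print("expected spot",np.array([.5064,.385])-.16*np.array([.188,.982]))
print(bot.read_state()["tool_pos"],bot.read_state()["tcp_rot"])
```

```text
knob [ 0.456   0.1203  0.0897  0.4557  0.1198  0.0135 96.    ]
spot 738 [0.4761 0.2278 0.0497] ((0.4760083258152008, 0.22749052941799164), 0.0399756096303463)
[0.476  0.2277 0.05  ]Traceback (most recent call last):
  File "<stdin>", line 9, in <module>
  File "h.py", line 28, in top_of
    b=blob(m,c,win); p=P[b]; (x,y),r=cv2.minEnclosingCircle(p[:,:2].astype(np.float32))
  File "h.py", line 17, in blob
    i=1+np.argmax(s[1:,4]); return l==i
        ~~~~~~~~~^^^^^^^^^
    return _wrapfunc(a, 'argmax', axis=axis, out=out, **kwds)
    return bound(*args, **kwds)
ValueError: attempt to get argmax of an empty sequence
```

Emit:
{"api": "drive_tool", "payload": {"claw": [85,85,85,85], "slide": [[0.004,-0.08,0],[0.004,-0.153,0],[0.004,-0.153,0],[0.004,-0.153,0]], "yaw": [0,0,0,0]}}

```text
time: 5.87
tool_pos: [0.524, -0.1443, 0.3795]
tcp_rot: [-1.984, -2.435, 0.0]
wrist_force: [-0.4, 1.0, 0.1]
width: 0.997
grip_force: 0.0
```

Run:
```python
from h import *
print(bot.read_state()["tool_pos"],bot.read_state()["tcp_rot"])
c=cam("wrist"); cv2.imwrite("pics/w1.png",c["color"][...,::-1])
```

```text
[ 0.52399871 -0.14428643  0.37947329] [-1.98352068e+00 -2.43543237e+00  1.21640969e-04]
```

View pics/w1.png

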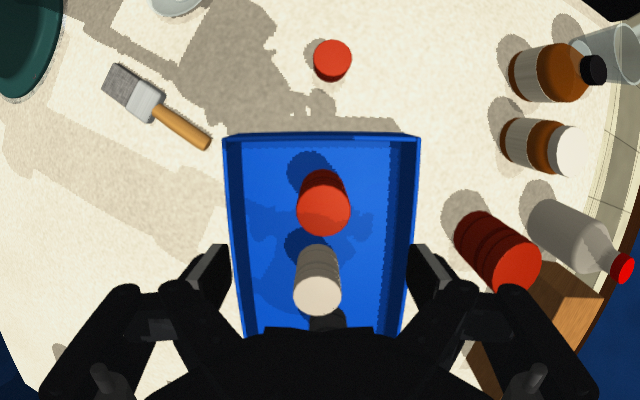

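The wrist picture shows the red core in the bin at (323,210), with the white core behind it at (317,295). The fingers straddle the row with room on both sides. I'll centre over the red core and descend.

Emit:
{"api": "drive_tool", "payload": {"claw": [85,85,85], "slide": [[0.018,-0.031,0],[0.018,-0.031,0],[0.018,-0.031,0]], "yaw": [0,0,0]}}

```text
time: 6.17
tool_pos: [0.5333, -0.1574, 0.3796]
tcp_rot: [-1.978, -2.439, -0.0]
wrist_force: [0.7, 0.7, -0.4]
width: 0.992
grip_force: 0.0
```

Emit:
{"api": "drive_tool", "payload": {"claw": [85,85,85,85], "slide": [[0,0,-0.06],[0,0,-0.1],[0,0,-0.1],[0,0,-0.1]], "yaw": [0,0,0,0]}}

```text
time: 6.5
tool_pos: [0.5324, -0.1571, 0.3284]
tcp_rot: [-1.976, -2.438, 0.002]
wrist_force: [-0.1, -0.1, -0.2]
width: 0.995
grip_force: 0.0
```

Emit:
{"api": "drive_tool", "payload": {"claw": [85,85,85,85,85,85,85], "slide": [[0,-0.006,-0.05],[0,-0.006,-0.1],[0,-0.006,-0.15],[0,-0.006,-0.19],[0,-0.006,-0.213],[0,-0.006,-0.213],[0,-0.006,-0.213]], "yaw": [0,0,0,0,0,0,0]}}

```text
time: 7.08
tool_pos: [0.5337, -0.1613, 0.2241]
tcp_rot: [1.979, 2.439, 0.0]
wrist_force: [-0.5, -0.3, 0.4]
width: 0.993
grip_force: 0.0
```

Emit:
{"api": "drive_tool", "payload": {"claw": [35,35,35,35,35,35,35,35], "slide": [[0,0,0],[0,0,0],[0,0,0],[0,0,0],[0,0,0],[0,0,0],[0,0,0],[0,0,0]], "yaw": [0,0,0,0,0,0,0,0], "newtons": 40}}

```text
time: 7.75
tool_pos: [0.5338, -0.1619, 0.225]
tcp_rot: [1.978, 2.438, 0.001]
wrist_force: [-2.2, -0.7, 4.9]
width: 0.572
grip_force: 40.3
```

Emit:
{"api": "drive_tool", "payload": {"claw": [35,35,35,35,35,35,35], "slide": [[0,0,0.02],[0,0,0.06],[0,0,0.12],[0,0,0.18],[0,0,0.23],[0,0,0.26],[0,0,0.26]], "yaw": [0,0,0,0,0,0,0]}}

```text
time: 8.33
tool_pos: [0.5346, -0.1619, 0.3584]
tcp_rot: [1.974, 2.433, 0.005]
wrist_force: [1.1, -1.0, -2.3]
width: 0.575
grip_force: 42.2
```

Emit:
{"api": "drive_tool", "payload": {"claw": [35,35,35,35,35,35,35,35], "slide": [[-0.004,0.03,0],[-0.012,0.08,0],[-0.02,0.14,0],[-0.03,0.2,0],[-0.038,0.26,0],[-0.047,0.32,0],[-0.055,0.37,0],[-0.058,0.39,0]], "yaw": [0,-0.01,-0.02,-0.03,-0.04,-0.05,-0.06,-0.063]}}

```text
time: 9.0
tool_pos: [0.5021, 0.0368, 0.3507]
tcp_rot: [-2.207, -2.229, 0.003]
wrist_force: [0.4, 0.2, -2.4]
width: 0.577
grip_force: 42.2
```

Emit:
{"api": "drive_tool", "payload": {"claw": [35,35,35,35,35,35,35,35], "slide": [[-0.004,0.03,0],[-0.012,0.08,0],[-0.02,0.14,0],[-0.03,0.2,0],[-0.038,0.26,0],[-0.047,0.32,0],[-0.055,0.37,0],[-0.058,0.387,0]], "yaw": [0,-0.01,-0.02,-0.03,-0.04,-0.05,-0.06,-0.063]}}

```text
time: 9.67
tool_pos: [0.4731, 0.2301, 0.3509]
tcp_rot: [-2.417, -2.002, 0.004]
wrist_force: [-0.1, 0.8, -2.5]
width: 0.574
grip_force: 42.2
```

Emit:
{"api": "drive_tool", "payload": {"claw": [35,35,35], "slide": [[0,0,0],[0,0,0],[0,0,0]], "yaw": [0,0,0]}}

```text
time: 9.92
tool_pos: [0.4746, 0.2265, 0.3518]
tcp_rot: [-2.42, -2.003, 0.004]
wrist_force: [-0.3, -0.6, -2.3]
width: 0.573
grip_force: 42.2
```

Run:
```python
from h import *
np.set_printoptions(precision=4,suppress=True)
s=cam("scene"); cv2.imwrite("pics/s2.png",s["color"][...,::-1])
P=points(s); h=cv2.cvtColor(s["color"],cv2.COLOR_RGB2HSV).astype(int)
m=((h[...,0]<8)|(h[...,0]>172))&(h[...,1]>140)&(P[...,2]>.09)&(P[...,1]>.1); b=blob(m,s); print(b.sum(),P[b].min(0),P[b].max(0),np.median(P[b],0))
st=bot.read_state(); print(st["time"],st["tool_pos"],st["tcp_rot"],st["wrist_force"],st["width"])
```

```text
460 [0.4515 0.2004 0.1314] [0.502  0.2463 0.2327] [0.4889 0.2103 0.1688]
9.9667 [0.4749 0.2262 0.3522] [-2.4208 -2.0021  0.0031] [-0.2677  0.4292 -2.5528] 0.5760548605714146
```

View pics/s2.png

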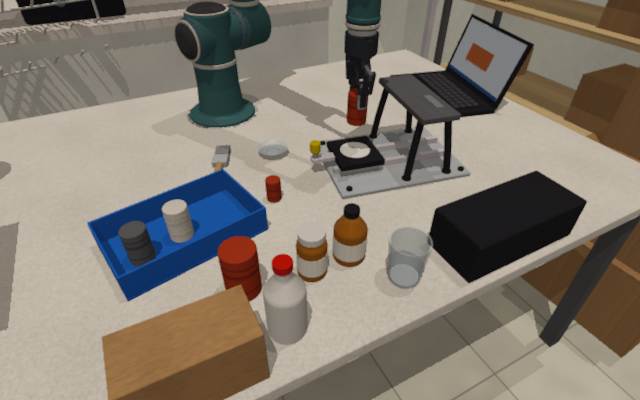

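The stage is out with its spot clear at (355,150). The red core hangs upright in the fingers at (357,108) above it, and white and grey still stand in the bin.

Emit:
{"api": "drive_tool", "payload": {"claw": [35,35,35,35,35,35,35,35], "slide": [[0.002,0,-0.03],[0.002,0,-0.07],[0.002,0,-0.11],[0.002,0,-0.135],[0.002,0,-0.148],[0.002,0,-0.152],[0.002,0,-0.152],[0.002,0,-0.152]], "yaw": [0,0,0,0,0,0,0,0]}}

```text
time: 10.63
tool_pos: [0.4768, 0.227, 0.2781]
tcp_rot: [2.421, 2.002, 0.002]
wrist_force: [0.6, -0.3, -2.1]
width: 0.574
grip_force: 42.3
```

Emit:
{"api": "drive_tool", "payload": {"claw": [35,35,35,35], "slide": [[0,0,-0.003],[0,0,-0.006],[0,0,-0.008],[0,0,-0.008]], "yaw": [0,0,0,0]}}

```text
time: 10.97
tool_pos: [0.4762, 0.2271, 0.2733]
tcp_rot: [2.42, 2.003, 0.0]
wrist_force: [0.1, -0.4, -2.5]
width: 0.575
grip_force: 42.3
```

Emit:
{"api": "drive_tool", "payload": {"claw": [35,35,35,35], "slide": [[0,0,-0.002],[0,0,-0.004],[0,0,-0.005],[0,0,-0.005]], "yaw": [0,0,0,0]}}

```text
time: 11.3
tool_pos: [0.4761, 0.227, 0.2705]
tcp_rot: [-2.42, -2.003, 0.001]
wrist_force: [0.9, 1.2, -2.5]
width: 0.573
grip_force: 42.3
```

Emit:
{"api": "drive_tool", "payload": {"claw": [35,35,35], "slide": [[0,0,-0.002],[0,0,-0.003],[0,0,-0.003]], "yaw": [0,0,0]}}

```text
time: 11.55
tool_pos: [0.4763, 0.2272, 0.2701]
tcp_rot: [-2.42, -2.002, -0.001]
wrist_force: [-2.4, 0.3, 4.2]
width: 0.573
grip_force: 42.9
```

Contact: the vertical force turned from -2.5 to +4.2 N. Releasing.

Emit:
{"api": "drive_tool", "payload": {"claw": [52,56,62,70,80,80], "slide": [[0,0,0],[0,0,0],[0,0,0],[0,0,0],[0,0,0],[0,0,0]], "yaw": [0,0,0,0,0,0]}}

```text
time: 12.05
tool_pos: [0.4763, 0.227, 0.2692]
tcp_rot: [2.42, 2.003, 0.0]
wrist_force: [0.1, 0.2, -0.1]
width: 0.942
grip_force: 0.0
```

Emit:
{"api": "drive_tool", "payload": {"claw": [80,80,80,80,80,80,80,80], "slide": [[0,0,0.03],[0,0,0.08],[0,0,0.14],[0,0,0.2],[0,0,0.24],[0,-0.06,0.24],[0,-0.13,0.24],[0,-0.18,0.24]], "yaw": [0,0,0,0,0,0,0,0]}}

```text
time: 12.72
tool_pos: [0.4761, 0.1358, 0.39]
tcp_rot: [2.418, 2.003, 0.001]
wrist_force: [0.6, -0.1, -0.1]
width: 0.937
grip_force: 0.0
```

```bash
cat > chk.py <<'E'
from h import *
import sys
np.set_printoptions(precision=4,suppress=True)
s=cam("scene"); c=cam("top"); cv2.imwrite(f"pics/{sys.argv[1]}.png",s["color"][...,::-1]);cv2.imwrite(f"pics/{sys.argv[1]}t.png",c["color"][...,::-1])
for n,k in(("scene",s),("top",c)):
    P=points(k); h=cv2.cvtColor(k["color"],cv2.COLOR_RGB2HSV).astype(int)
    red=((h[...,0]<8)|(h[...,0]>172))&(h[...,1]>140)&(P[...,2]>.055)&(P[...,1]>.1)&(P[...,0]<.62)&(P[...,1]<.5)
    yel=(h[...,0]>20)&(h[...,0]<35)&(h[...,1]>150)&(h[...,2]>100)&(P[...,1]>.05)
    for q,m in(("red",red),("knob",yel)):
        if m.any():
            b=blob(m,k); p=P[b]; t=p[p[:,2]>p[:,2].max()-.01]; print(n,q,b.sum(),"z",p[:,2].min(),p[:,2].max(),"top circle",cv2.minEnclosingCircle(t[:,:2].astype(np.float32)))
st=bot.read_state(); print(st["time"],st["tool_pos"],st["tcp_rot"])
E
python3 chk.py s3
```

```text
scene red 568 z 0.055325592303570925 0.13255181060254273 top circle ((0.4780632555484772, 0.22503603994846344), 0.023497244343161583)
scene knob 114 z 0.013263688703185506 0.09296181947949067 top circle ((0.4574377238750458, 0.11680585145950317), 0.012774278409779072)
12.8167 [0.4761 0.1345 0.3893] [ 2.4227  1.9981 -0.0008]
```

View pics/s3.png

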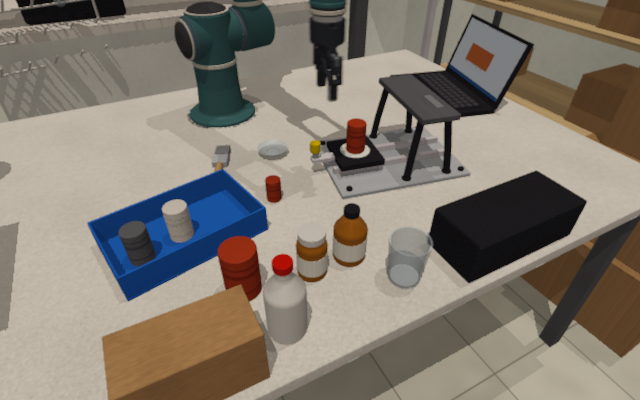

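The red core stands upright on the white spot at (356,136), with the knob at (315,147). It is within about 3 mm of the spot's centre. Next I'll grip the knob to push the stage home.

Emit:
{"api": "drive_tool", "payload": {"claw": [60,60,60,60], "slide": [[-0.04,-0.029,0],[-0.04,-0.029,0],[-0.04,-0.029,-0.02],[-0.04,-0.029,-0.02]], "yaw": [0,0,0,0]}}

```text
time: 13.15
tool_pos: [0.4558, 0.1229, 0.3774]
tcp_rot: [-2.42, -2.002, 0.002]
wrist_force: [-0.3, -0.4, -1.0]
width: 0.703
grip_force: 0.0
```

Emit:
{"api": "drive_tool", "payload": {"claw": [60,60,60,60,60,60,60,60], "slide": [[0,0,-0.04],[0,0,-0.09],[0,0,-0.14],[0,0,-0.19],[0,0,-0.23],[0,0,-0.25],[0,0,-0.25],[0,0,-0.25]], "yaw": [0,0,0,0,0,0,0,0]}}

```text
time: 13.82
tool_pos: [0.4564, 0.123, 0.2539]
tcp_rot: [-2.419, -2.003, 0.002]
wrist_force: [0.5, -0.0, 0.5]
width: 0.7
grip_force: 0.0
```

Emit:
{"api": "drive_tool", "payload": {"claw": [60,60,60], "slide": [[0,-0.006,-0.02],[0,-0.006,-0.028],[0,-0.006,-0.028]], "yaw": [0,0,0]}}

```text
time: 14.07
tool_pos: [0.4562, 0.1194, 0.2399]
tcp_rot: [-2.421, -2.002, 0.0]
wrist_force: [-0.4, -0.2, -0.5]
width: 0.704
grip_force: 0.0
```

Emit:
{"api": "drive_tool", "payload": {"claw": [40,35,32,30,28,26,24,15], "slide": [[0,0,0],[0,0,0],[0,0,0],[0,0,0],[0,0,0],[0,0,0],[0,0,0],[0,0,0]], "yaw": [0,0,0,0,0,0,0,0], "newtons": 45}}

```text
time: 14.73
tool_pos: [0.4555, 0.1197, 0.2405]
tcp_rot: [-2.419, -2.001, 0.003]
wrist_force: [-4.5, 0.4, 6.2]
width: 0.306
grip_force: 43.8
```

Emit:
{"api": "drive_tool", "payload": {"claw": [15,15,15,15,15,15,15,15], "slide": [[0,0,0],[0.0006,0.003,0],[0.0015,0.008,0],[0.003,0.016,0],[0.005,0.026,0],[0.007,0.037,0],[0.0092,0.048,0],[0.0115,0.06,0]], "yaw": [0,0,0,0,0,0,0,0]}}

```text
time: 15.4
tool_pos: [0.4612, 0.1491, 0.2405]
tcp_rot: [-2.42, -2.003, 0.005]
wrist_force: [-6.1, -3.9, 7.5]
width: 0.309
grip_force: 43.9
```

Emit:
{"api": "drive_tool", "payload": {"claw": [15,15,15,15,15,15,15,15], "slide": [[0.0025,0.013,0],[0.005,0.027,0],[0.008,0.042,0],[0.011,0.057,0],[0.0138,0.072,0],[0.0167,0.087,0],[0.0195,0.102,0],[0.0222,0.116,0]], "yaw": [0,0,0,0,0,0,0,0]}}

```text
time: 16.07
tool_pos: [0.4724, 0.2073, 0.2405]
tcp_rot: [-2.42, -2.003, 0.005]
wrist_force: [-4.3, -3.3, 7.4]
width: 0.304
grip_force: 43.9
```

Emit:
{"api": "drive_tool", "payload": {"claw": [15,15,15,15,15,15,15,15], "slide": [[0.0025,0.013,0],[0.005,0.027,0],[0.008,0.042,0],[0.011,0.057,0],[0.0138,0.072,0],[0.0163,0.085,0],[0.0186,0.097,0],[0.0205,0.107,0]], "yaw": [0,0,0,0,0,0,0,0]}}

```text
time: 16.73
tool_pos: [0.4827, 0.2608, 0.2405]
tcp_rot: [-2.42, -2.003, 0.005]
wrist_force: [-5.0, -3.5, 7.4]
width: 0.308
grip_force: 43.9
```

Emit:
{"api": "drive_tool", "payload": {"claw": [15,15,15,15,15,15,15,15], "slide": [[0.0014,0.007,0],[0.0025,0.013,0],[0.0035,0.018,0],[0.0044,0.023,0],[0.0052,0.027,0],[0.0058,0.03,0],[0.006,0.031,0],[0.006,0.031,0]], "yaw": [0,0,0,0,0,0,0,0]}}

```text
time: 17.4
tool_pos: [0.4857, 0.2762, 0.2406]
tcp_rot: [-2.42, -2.003, 0.004]
wrist_force: [-5.2, -2.0, 6.6]
width: 0.305
grip_force: 43.9
```

Emit:
{"api": "drive_tool", "payload": {"claw": [15,15,15,15,15], "slide": [[0.0004,0.002,0],[0.0008,0.004,0],[0.0011,0.006,0],[0.0011,0.006,0],[0.0011,0.006,0]], "yaw": [0,0,0,0,0]}}

```text
time: 17.82
tool_pos: [0.486, 0.2778, 0.2405]
tcp_rot: [2.419, 2.003, -0.01]
wrist_force: [-5.5, -9.8, 9.8]
width: 0.307
grip_force: 44.2
```

Emit:
{"api": "drive_tool", "payload": {"claw": [35,45,55,60,60], "slide": [[0,-0.002,0],[0,-0.004,0],[0,-0.004,0],[0,-0.004,0],[0,-0.004,0]], "yaw": [0,0,0,0,0]}}

```text
time: 18.23
tool_pos: [0.487, 0.2777, 0.2402]
tcp_rot: [2.42, 2.003, 0.001]
wrist_force: [-1.1, -0.4, -0.1]
width: 0.705
grip_force: 0.0
```

Emit:
{"api": "drive_tool", "payload": {"claw": [60,60,60,60,60,60,60,60], "slide": [[0,0,0.04],[0,0,0.1],[0,0,0.16],[0,0,0.22],[0,0,0.28],[0,-0.08,0.3],[0,-0.16,0.3],[0,-0.24,0.3]], "yaw": [0,0,0,0,0,0,0,0]}}

```text
time: 18.9
tool_pos: [0.4872, 0.1572, 0.3921]
tcp_rot: [2.416, 2.005, 0.006]
wrist_force: [-0.6, -0.9, 0.1]
width: 0.701
grip_force: 0.0
```

Emit:
{"api": "drive_tool", "payload": {"claw": [60,60,60,60,60], "slide": [[0,-0.08,0],[0,-0.16,0],[0,-0.16,0],[0,-0.16,0],[0,-0.16,0]], "yaw": [0,0,0,0,0]}}

```text
time: 19.32
tool_pos: [0.487, 0.0776, 0.3903]
tcp_rot: [-2.421, -2.001, -0.001]
wrist_force: [-0.6, 0.0, 0.6]
width: 0.702
grip_force: 0.0
```

```bash
python3 chk.py s4
```

```text
scene red 368 z 0.055483918768874374 0.17427851217947316 top circle ((0.574297308921814, 0.32231026887893677), 0.02214813232421875)
scene knob 115 z 0.03423222341693544 0.09347369301323472 top circle ((0.48447656631469727, 0.2732880413532257), 0.014721158891916275)
top red 14 z 0.06036485905875821 0.07702212620160598 top circle ((0.5012996792793274, 0.36336493492126465), 0.0064171128906309605)
top knob 90 z 0.07870948229019481 1.1160293589502899 top circle ((0.5125225186347961, 0.05870808660984039), 9.999999747378752e-05)
19.4167 [0.487  0.0786 0.3901] [-2.4189 -2.004  -0.0005]
```

View pics/s4.png

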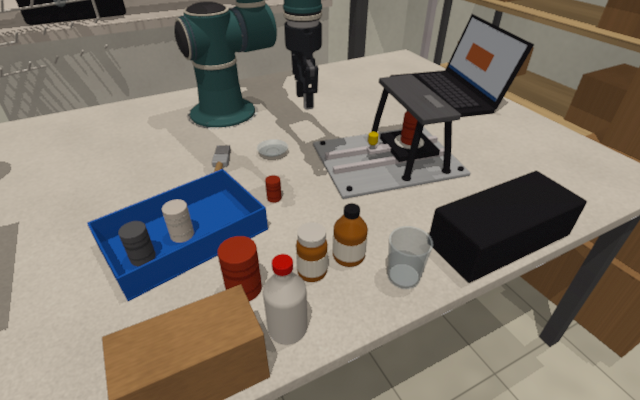

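The core stands upright under the bridge at (410,127), on the spot at (409,141). The knob at (373,138) is back at its home position, and the bottles and the other cores are still standing. I'll measure how centred the core is, then hand in.

Run:
```python
from h import *
k=cam("scene"); P=points(k); h=cv2.cvtColor(k["color"],cv2.COLOR_RGB2HSV).astype(int)
m=((h[...,0]<8)|(h[...,0]>172))&(h[...,1]>140)&(P[...,2]>.055)&(P[...,2]<.125)&(abs(P[...,0]-.506)<.05)&(abs(P[...,1]-.385)<.05)
p=P[blob(m,k)]; c,r=circ(p[:,:2]); print(len(p),c,r,p.min(0),p.max(0),"home spot",.5064,.385)
if len(p)>100 and np.hypot(*(c-[.5064,.385]))<.014: print(bot.finish_job())
```

```text
278 [0.50855171 0.37663114] 0.01670139227763349 [0.49243822 0.3570283  0.05519102] [0.52822288 0.3809393  0.12498261] home spot 0.5064 0.385
the job is handed in; nothing more can be done
None
```

The job is handed in, with no verdict returned: the red core stands upright on the white spot (about 9 mm off centre by a rough fit, 18 mm allowed), the stage is fully home, the white and grey cores are in the bin, both bottles are standing, and the arm is clear at about 19.5 s of the 69 s limit.

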